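# Lock the jack screw with its lever locknut

### The arm

A 6-joint arm with a two-finger parallel gripper is mounted at the origin on the work surface. World frame = base frame: x ahead of the robot, y to its left, z up, the work surface at z = 0. Lengths are in m, angles in rad, forces in N, time in s.
With the tool pointing down it reaches from about 0.25 to 0.725 m from the base axis. Payload 4 kg.
Tool frame: the origin (TCP) lies midway between the tips of the shut fingers; the grasp point (between the pads) lies 19 mm behind it (bot.grasp_offset is the distance from the TCP to the grasp point, in m); z points along the fingers, y is the direction in which the jaws open and shut (so a half turn about z gives the same grasp; the last joint's range is limited). The gripper opens to 85 mm and grips with 20 to 120 N. Pads are 22 mm wide; open, the fingers measure 114 mm over their backs; the gripper's body (76 mm by 85 mm) begins 54 mm behind the grasp point. The pads swing forward as they close: fully open they stand 13 mm farther back than shut.
Start: joints at [1.115, 0.241, 0.005, 1.335, 0, 1.571], TCP at [0.22, 0.449, 0.231] pointing down, gripper open.
Joint ranges: [-2.72, 2.72], [-1.05, 1.87], [-1.09, 1.28], [-1.99, 2.15], [-1.42, 1.44], [-3.14, 3.14]. Speed limits (rad/s): [2.79, 2.79, 3.14, 3.14, 3.14, 3.14].

### API

Orientations are given as a unit quaternion [x, y, z, w].
In Python, from workcell import sensors, optics, bot gives the robot as it stands.
- The arm moves only by the tool apply_moves, never from a script. Its argument "plan" is one flat list of numbers, 6 for each row, row after row: the shift along the tool's x, y, z in m, then the turn, a rotation vector about the tool's x, y, z in rad. In form: [tx, ty, tz, ax, ay, az, tx, ty, tz, ax, ay, az, ...]. A call has 1 to 12 rows; each row is the pose to reach, as a shift and turn from the pose commanded when the call began, along the tool's axes at that moment; what a row does not reach only later rows make up. A row lasts 1/12 s, in which the tool goes at most 41.7 mm and 7.16 degrees, less where a joint would pass 70% of its speed; a pose out of reach is approached as far as the arm can. A call with a gripper value outside its range is refused whole. "grip" is the finger opening in m, from 0 to 0.0854, set as the call begins (left out, the last holds). The fingers move at their own pace and stop on an object; the grip force is fixed at half the most. Time passes only in rows, so rows that repeat a pose let the fingers close. It gives the time, the measured TCP pose, the force and the opening at its end, in the units of the state.
- sensors.get_obs(): the state, without advancing time (a new reading comes with each control period).
- optics.camera(name): name is "scene" or "top"; returns a dict with "pixels" (480x640x3 uint8, red, green, blue), "fx", "fy", "cx", "cy" (pixels), "pose" (4x4, takes a point from camera to world coordinates). Camera axes: x right, y up, looking along -z (the intrinsics and any distortion apply to the point x, -y, -z); pixel columns grow to the right and rows downward; lengths in m; the calibration is good to about 2 mm. A picture is of the moment at which its call begins. There is no depth.
- bot.job_done(): hands the job in, once; it reports no verdict.
The state is a dict: "clock": time; "joint_pos": joint angles; "joint_vel": joint speeds; "tau": joint torques, N m; "eef_pos": TCP position; "tool_rot": TCP orientation; "ft_force": force on the tool from outside, world axes, zero at the start; "ft_torque": the same for the moment, N m; "grip_width": finger opening in m.
Only numpy, scipy, OpenCV 4.12 (cv2) and the standard library are available. Lean on these libraries where they do the work, as an engineer would, in place of code of your own. Each camera call takes 0.05 s, during which the arm holds its last target.

### The job

To lock the jack screw on the bench at its present setting, lay the orange-handled spanner down over the flats on top of the screw, with its handle in the grey fork so that the screw cannot turn, and let go of it; then swing the red-knobbed lever of the brass locknut clockwise (seen from above) until it stops, without the screw turning along beyond the spanner's slack. Leave the spanner lying in place, and do not disturb the black-handled spanner, the tool holder or the bottle.

Things in the scene. Friction and masses are not known exactly. Their poses are not given: they have to be found in the camera images.
- jack: Fixed support jack: dark steel base plate 185 x 90 x 14 mm (x -50 to +135 mm). Origin on the bench under the screw's axis, z up, fork along +x. The screw's round collar (34 mm diameter, top at z 62 mm) carries a tang with two flats: 36 mm long along x, 14 mm thick along y, rounded top at z 84 mm. A spanner seated on collar and fork floor has its underside at z 62 mm.
- fork (a point): Middle of the floor of the jack's grey fork: at x = 110, y = 0, z = 62 mm in the jack's frame, 30 mm long along x. Two prongs, 26 mm apart, stand at its +y and -y sides; their tops flare outward to z = 103 mm. Open upward; the handle of the seated spanner lies in it.
- knob (a point): Centre of the upright red knob at the lever's end: 18 mm diameter, 50 mm high (z 40 to 90 mm, this point at 65 mm), its axis 100 mm from the screw's axis. The steel lever bar below (10 mm thick, top at z 48 mm) runs to the brass hexagon locknut (z 36 to 52 mm). It swings about the screw's axis on the side away from the fork.
- locknut (a joint): Angle of the locknut and its lever relative to the screw, rad; grows as the lever swings clockwise seen from above (tightening). Starts between 0 and 0.35; at 1.25 it is tight and stops dead. Takes about 0.6 N m (6 N at the knob) and stays where it is left.
- screw (a joint): Angle of the screw relative to the jack, rad; 0 at the start, with the tang along the jack's x; grows clockwise seen from above. It turns at about 0.2 N m, less than the nut's friction: unless held, it is dragged round with the nut. With the orange spanner seated it gives about 0.17 (slack) and then holds.
- spanner: The spanner to use: loose, about 0.3 kg, lying flat; steel jaw, orange handle along +x. Origin on its underside at the middle of the jaw's slot, z up. Jaw 44 mm wide, x -22 to +36 mm, 14 mm thick; slot 18 mm wide, right through its thickness, from the open end x = -22 to x = +22 mm. Handle x 36 to 150 mm, 18 mm wide, 24 mm high. Centre of mass near x = 52 mm.
- narrow_spanner: Bystander: same build with a black handle, the jaw 34 mm wide with a slot only 8 mm wide, too narrow for the tang. Origin and axes as for the orange one. To be left alone.
- holder: Bystander: loose steel tapered tool holder standing upright, 62 mm diameter, 85 mm high, 0.6 kg. Origin at the centre of its underside.
- bottle: Bystander: loose blue plastic bottle, 60 mm diameter, 170 mm high. Origin at the centre of its underside.
Not all that is in view belongs to the job. What is shaped like the spanner but blue or green is not meant.

How it is judged:
On the way, in this order (a step that is already met when the one before it is completed fails the run):
1. the orange spanner lies over the screw's flats with its handle in the fork, let go of (horizontal distance between spanner and jack below 0.018 m and z of spanner in the frame of jack between 0.055 and 0.07 m and angle between the x axis of spanner and the x axis of jack, either way round below 0.25 rad and angle between spanner's own z axis and vertical below 0.14 rad and contact force between the fingers and spanner below 0.3 N), for 0.2 s.
2. the locknut is turned tight against the held screw (horizontal distance between spanner and jack below 0.018 m and z of spanner in the frame of jack between 0.055 and 0.07 m and angle between the x axis of spanner and the x axis of jack, either way round below 0.25 rad and angle between spanner's own z axis and vertical below 0.14 rad and value of joint screw between -0.35 and 0.35 rad and value of joint locknut above 1.05 rad), for 0.2 s.
At the end, for the whole second after the job is handed in: Locknut beyond 1.05 rad (stop at 1.25), screw within 0.35 rad of its start, orange spanner at rest over the flats: slot middle within 18 mm of the screw axis, underside 55 to 70 mm above the bench, level within 0.14 rad, along the jack's x within 0.25 rad (all of step 2 and linear speed of spanner below 0.02 m/s); the robot touches nothing.
It fails at once if the screw turns by more than 0.35 rad either way (value of joint screw above 0.35 rad or value of joint screw below -0.35 rad).
It fails at once if the black-handled spanner, the tool holder or the bottle is moved by more than 40 mm or the holder or bottle knocked over (distance of any of narrow_spanner, holder, bottle from where it was at the start of the episode above 0.04 m or angle between any of holder, bottle's own z axis and vertical above 0.5 rad).
It also fails if it takes over 54 s, if anything falls off the work surface, if the arm or the gripper's body presses on something with over 40 N, if the wrist force passes 120 N, or if a joint passes its speed limit or range.

## Working session

There is one attempt and no reset: what is moved stays moved. The work goes in short steps, Python scripts to look and compute and a tool call to move; the robot and the scene stay as the last step left them, time stands still between calls to the robot, and variables do not carry over. Pictures are saved under pics/ and viewed, and the job is handed in when it is done.

Besides the shell and the picture viewer there is one more tool, called after ">>>" as a command line: name --argument value ..., lists and objects as JSON in quotes. apply_moves: Moves the arm, as the interface text tells. Its arguments: {"type":"object","properties":{"plan":{"type":"array","items":{"type":"number"}},"grip":{"type":"number"}},"required":["plan"]}

```bash
mkdir -p pics; python3 - <<'E'
from workcell import sensors, optics, bot
import cv2,pickle
o=sensors.get_obs();print({k:o[k] for k in('clock','eef_pos','tool_rot','grip_width','ft_force')})
print(bot.grasp_offset)
for n in('scene','top'):
    c=optics.camera(n);pickle.dump(c,open(n+'0.pkl','wb'));cv2.imwrite(f'pics/{n}0.png',c['pixels'][:,:,::-1]);print(n,{k:v for k,v in c.items() if k!='pixels'})
E
```

```text
{'clock': 0.0, 'eef_pos': array([0.21981796, 0.44839819, 0.23040259]), 'tool_rot': array([ 2.25949223e-01,  9.74138524e-01, -1.01133945e-03, -2.48933070e-04]), 'grip_width': 0.08551881171211254, 'ft_force': array([-0.48180877,  0.23216917,  0.03011197])}
0.0187
scene {'fx': 534.899998240981, 'fy': 534.899998240981, 'cx': 321.17221670801825, 'cy': 237.64791859494505, 'pose': array([[ 0.49731218, -0.67822001,  0.54101591,  1.14914164],
       [ 0.86756883,  0.39036398, -0.30812382, -0.250634  ],
       [-0.00221738,  0.62260227,  0.7825353 ,  0.9811316 ],
       [ 0.        ,  0.        ,  0.        ,  1.        ]])}
top {'fx': 450.12869148242197, 'fy': 450.12869148242197, 'cx': 326.0713352839748, 'cy': 247.4743267242772, 'pose': array([[-0.02523342,  0.98709682, -0.15812382,  0.39194348],
       [-0.9996215 , -0.02318002,  0.01481716,  0.11414241],
       [ 0.01096066,  0.15843785,  0.98730811,  0.83425266],
       [ 0.        ,  0.        ,  0.        ,  1.        ]])}
```

View pics/scene0.png

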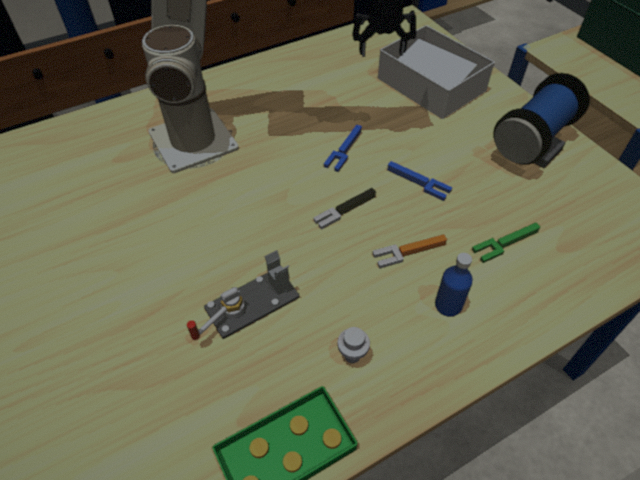

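View pics/top0.png

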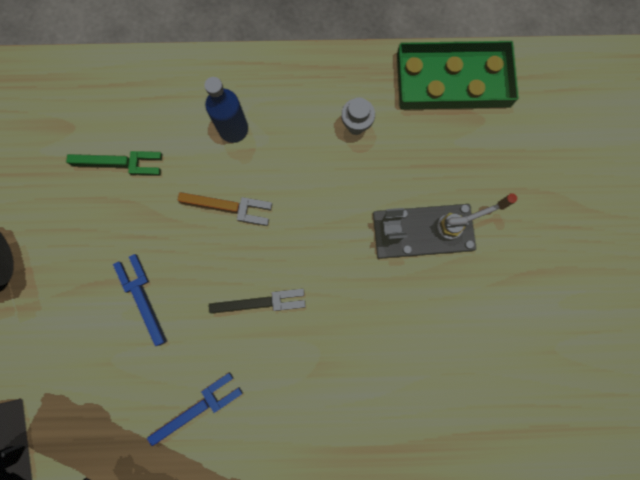

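The top view shows the orange spanner at about (225,205), the jack at (425,230) with its fork to the left (+y), and the red knob at (507,202). Next I'll zoom in and measure.

```bash
cat > h.py <<'E'
import numpy as np,cv2,pickle
def ray(c,u,v):
    d=c['pose'][:3,:3]@np.array([(u-c['cx'])/c['fx'],-(v-c['cy'])/c['fy'],-1]);return c['pose'][:3,3],d
def plane(c,u,v,z):
    o,d=ray(c,u,v);return o+d*(z-o[2])/d[2]
def proj(c,p):
    q=c['pose'][:3,:3].T@(np.array(p)-c['pose'][:3,3]);return c['cx']+c['fx']*q[0]/-q[2],c['cy']-c['fy']*q[1]/-q[2]
def tri(c1,p1,c2,p2):
    (a,d),(b,e)=ray(c1,*p1),ray(c2,*p2)
    s=np.linalg.lstsq(np.c_[d,-e],b-a,rcond=None)[0];x,y=a+d*s[0],b+e*s[1];return (x+y)/2,np.linalg.norm(x-y)
E
python3 - <<'E'
from h import *
def crop(n,x0,y0,w,h,f,out):
    c=pickle.load(open(n+'0.pkl','rb'));im=cv2.resize(c['pixels'][y0:y0+h,x0:x0+w,::-1],None,fx=f,fy=f,interpolation=cv2.INTER_CUBIC);im=np.clip(im*1.6,0,255).astype(np.uint8);return im
a=crop('top',165,170,150,75,5,0);b=crop('top',365,180,160,85,5,0)
cv2.imwrite('pics/ta.png',a);cv2.imwrite('pics/tb.png',b)
cv2.imwrite('pics/sa.png',crop('scene',360,225,100,50,8,0));cv2.imwrite('pics/sb.png',crop('scene',180,245,130,95,6,0))
for n in('scene','top'):
    c=pickle.load(open(n+'0.pkl','rb'));hsv=cv2.cvtColor(c['pixels'],cv2.COLOR_RGB2HSV)
    for nm,lo,hi in(('orange',(6,170,90),(16,255,255)),('red',(0,150,60),(4,255,255)),('red2',(172,150,60),(180,255,255))):
        m=cv2.inRange(hsv,lo,hi);k,l,s,ce=cv2.connectedComponentsWithStats(m)
        for i in range(1,k):
            if s[i,4]>25:
                r=cv2.minAreaRect(np.argwhere(l==i)[:,::-1].astype(np.float32));print(n,nm,s[i],ce[i].round(1),r)
E
```

```text
scene orange [400 235  46  18 279] [422.4 243.5] ((422.48846435546875, 243.45770263671875), (6.22711181640625, 46.30866241455078), 74.74488067626953)
scene red [187 321   8   8  48] [190.9 324.7] ((190.5, 324.5), (7.0, 7.0), 90.0)
top orange [179 200  41   8  49] [198.2 203.6] ((198.9600067138672, 203.72000122070312), (40.606998443603516, 1.2521982192993164), 10.30484676361084)
```

View pics/ta.png

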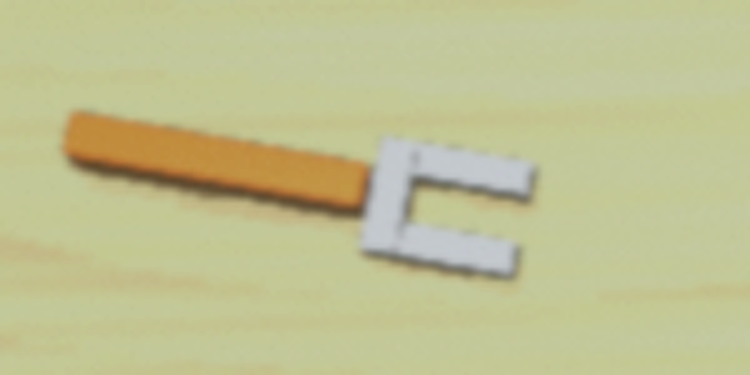

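View pics/tb.png

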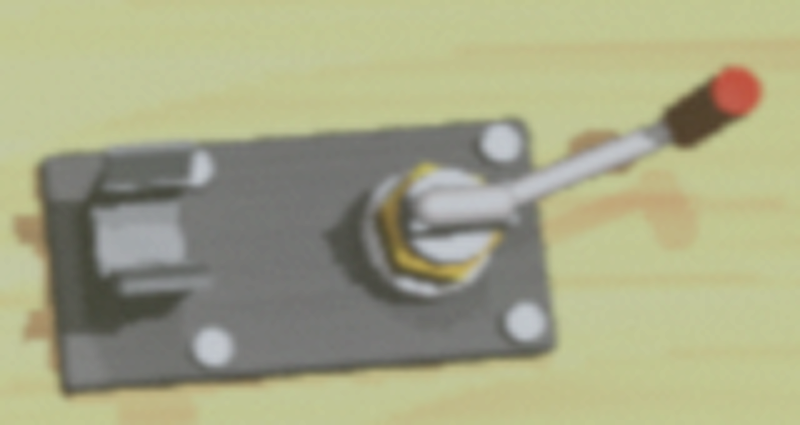

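View pics/sb.png

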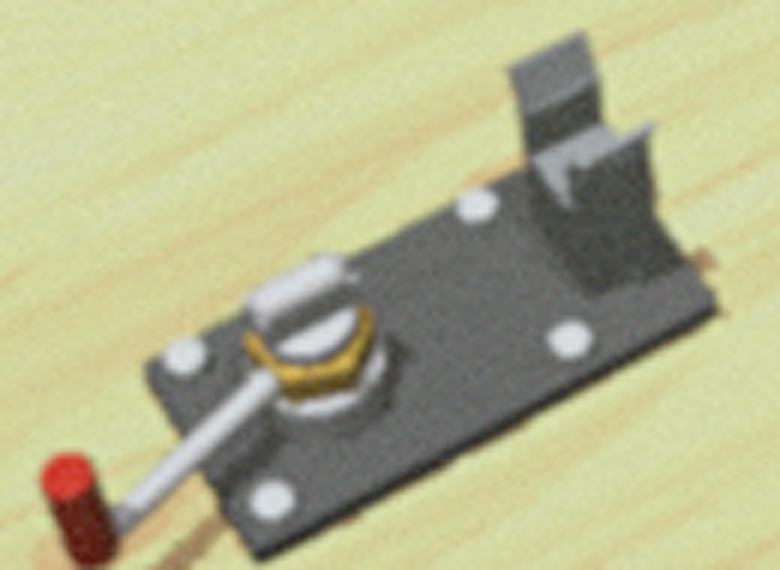

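View pics/sa.png

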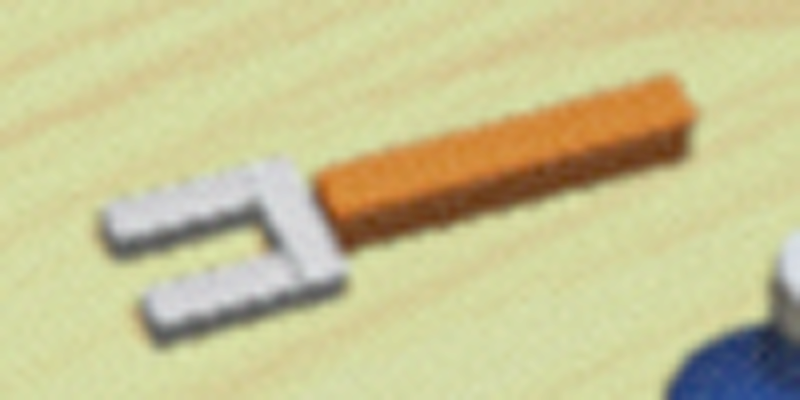

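```bash
cat > m.py <<'E'
from h import *
T=pickle.load(open('top0.pkl','rb'));S=pickle.load(open('scene0.pkl','rb'))
P=lambda c,x0,y0,f,p,z:plane(c,x0+(p[0]+.5)/f-.5,y0+(p[1]+.5)/f-.5,z)
def show(n,l): print(n,[tuple(np.round(1000*q[:2],1)) for q in l])
def px(x0,y0,f,p): return x0+(p[0]+.5)/f-.5,y0+(p[1]+.5)/f-.5
h=[P(T,165,170,5,p,.024) for p in((78,112),(68,158),(368,165),(358,210))]
j=[P(T,165,170,5,p,.014) for p in((535,165),(513,275),(385,140),(363,250))]
show('T handle',h);show('T jaw',j)
hs=[P(S,360,225,8,p,.024) for p in((670,75),(692,115),(320,178),(345,222))]
js=[P(S,360,225,8,p,.014) for p in((102,208),(158,325),(270,158),(345,272))]
show('S handle',hs);show('S jaw',js)
for h,j in((h,j),(hs,js)):
    a=(h[0]+h[1])/2;b=(h[2]+h[3])/2;d=(j[0]+j[1])/2;e=(j[2]+j[3])/2
    x=(a-d);print('len',np.linalg.norm(x[:2]),'ang',np.degrees(np.arctan2(x[1],x[0])),'origin',(d+x/np.linalg.norm(x[:2])*.022)[:2], 'jawlen',np.linalg.norm((e-d)[:2]),'from end',(a-x/np.linalg.norm(x[:2])*.15)[:2])
pl=[P(T,365,180,5,p,.014) for p in((42,160),(525,120),(552,352),(66,392))];show('plate T',pl)
ps=[P(S,180,245,6,p,.014) for p in((148,365),(258,548),(716,298))];show('plate S',ps)
k,e=tri(T,px(365,180,5,(738,90)),S,px(180,245,6,(69,476)));print('knob tri',k,e,P(T,365,180,5,(738,90),.09),P(S,180,245,6,(69,476),.09))
x=(pl[0]+pl[3]-pl[1]-pl[2])/2;L=np.linalg.norm(x[:2]);u=x/L
o=(pl[1]+pl[2])/2+u*.05;print('jack',L,np.degrees(np.arctan2(x[1],x[0])),o)
t=[P(T,365,180,5,p,.08) for p in((415,207),(512,204))];show('tang',t);print((t[0]+t[1])/2)
ts=[P(S,180,245,6,p,.082) for p in((260,308),(335,265))];show('tangS',ts);print((ts[0]+ts[1])/2)
# collar
print('collar', P(T,365,180,5,(457,218),.062))
E
python3 m.py
```

```text
T handle [(np.float64(632.1), np.float64(369.6)), (np.float64(614.7), np.float64(372.8)), (np.float64(609.5), np.float64(262.3)), (np.float64(592.5), np.float64(265.9))]
T jaw [(np.float64(610.8), np.float64(201.7)), (np.float64(568.9), np.float64(210.1)), (np.float64(621.7), np.float64(257.8)), (np.float64(579.7), np.float64(265.8))]
S handle [(np.float64(618.0), np.float64(374.9)), (np.float64(632.8), np.float64(371.2)), (np.float64(598.5), np.float64(266.3)), (np.float64(614.7), np.float64(263.4))]
S jaw [(np.float64(570.8), np.float64(212.0)), (np.float64(612.6), np.float64(203.2)), (np.float64(579.7), np.float64(263.5)), (np.float64(623.5), np.float64(258.6))]
len 0.1686963424985021 ang 78.53382782891835 origin [0.59423654 0.22746521] jawlen 0.056929004102235684 from end [0.59357981 0.22422748]
len 0.16887345005121077 ang 78.49579355739439 origin [0.59607637 0.22914682] jawlen 0.05438702239483564 from end [0.59545281 0.22608309]
plate T [(np.float64(589.2), np.float64(12.3)), (np.float64(600.6), np.float64(-170.3)), (np.float64(512.1), np.float64(-173.6)), (np.float64(501.5), np.float64(7.1))]
plate S [(np.float64(515.8), np.float64(-173.1)), (np.float64(601.0), np.float64(-168.1)), (np.float64(590.6), np.float64(12.4))]
knob tri [ 0.59052772 -0.21697284  0.09008561] 0.00201197111015152 [ 0.59015486 -0.21798046  0.09      ] [ 0.59109973 -0.21612506  0.09      ]
jack 0.18200313538839816 93.46159236219928 [ 0.55331638 -0.12206073  0.014     ]
tang [(np.float64(553.9), np.float64(-107.1)), (np.float64(554.2), np.float64(-140.7))]
[ 0.55404852 -0.12391317  0.08      ]
tangS [(np.float64(558.3), np.float64(-138.3)), (np.float64(555.2), np.float64(-109.9))]
[ 0.55678426 -0.12407384  0.082     ]
collar [ 0.55348004 -0.12697339  0.062     ]
```

```bash
cat > g.py <<'E'
import sys,numpy as np
from scipy.spatial.transform import Rotation as R
from workcell import sensors
# usage g.py x y z yaw_of_tool_y_deg
x,y,z,a=map(float,sys.argv[1:5]);o=sensors.get_obs();q=R.from_quat(o['tool_rot']);a=np.radians(a)
best=None
for s in(0,np.pi):
    ty=np.array([np.cos(a+s),np.sin(a+s),0]);tz=np.array([0,0,-1.]);M=np.c_[np.cross(ty,tz),ty,tz]
    rv=(q.inv()*R.from_matrix(M)).as_rotvec()
    if best is None or np.linalg.norm(rv)<np.linalg.norm(best): best=rv
sh=q.inv().apply(np.array([x,y,z])-o['eef_pos'])
yy=q.as_matrix()[:,1]
print('t',round(o['clock'],2),'pos',o['eef_pos'].round(4),'yaw',np.degrees(np.arctan2(yy[1],yy[0])).round(2),'grip',o['grip_width'].round(4),'F',o['ft_force'].round(1),'j6',o['joint_pos'].round(2))
print('shift',sh.round(4),'rot',best.round(4))
E
python3 g.py .606 .2817 .12 -11.5; python3 -c "
from m import *
print(plane(T,236,130,0.02),plane(T,360,122,.04))"|tail -1
```

```text
[0.75330453 0.26800018 0.02      ] [0.75553922 0.03269941 0.04      ]Traceback (most recent call last):
  File "g.py", line 13, in <module>
    print('t',round(o['clock'],2),'pos',o['eef_pos'].round(4),'yaw',np.degrees(np.arctan2(yy[1],yy[0])).round(2),'grip',o['grip_width'].round(4),'F',o['ft_force'].round(1),'j6',o['joint_pos'].round(2))
                                                                                                                        ^^^^^^^^^^^^^^^^^^^^^
AttributeError: 'float' object has no attribute 'round'
```

```bash
sed -i "s/o\['grip_width'\].round(4)/round(o['grip_width'],4)/" g.py; python3 g.py .606 .2817 .12 -11.5
```

```text
t 0.1 pos [0.2198 0.4484 0.2305] yaw 63.89 grip 0.0856 F [ 1.   0.1 -1.3] j6 [ 1.12  0.24  0.    1.34 -0.    1.57]
shift [-0.4201  0.0205  0.1105] rot [-1.6000e-03  1.3000e-03  1.3157e+00]
```

>>> apply_moves --plan '[-0.2,0.01,0,0,0,0.66,-0.42,0.0205,0.06,0,0,1.316,-0.42,0.0205,0.11,0,0,1.316,-0.42,0.0205,0.11,0,0,1.316,-0.42,0.0205,0.11,0,0,1.316,-0.42,0.0205,0.11,0,0,1.316,-0.42,0.0205,0.11,0,0,1.316,-0.42,0.0205,0.11,0,0,1.316,-0.42,0.0205,0.11,0,0,1.316,-0.42,0.0205,0.11,0,0,1.316,-0.42,0.0205,0.11,0,0,1.316,-0.42,0.0205,0.11,0,0,1.316]' --grip 0.05

```text
clock: 1.1
eef_pos: [0.6088, 0.2787, 0.1175]
tool_rot: [0.777, 0.63, -0.002, 0.0]
ft_force: [-0.8, -0.1, -0.8]
grip_width: 0.0498
```

```bash
python3 g.py .606 .2817 .12 -11.5
```

```text
t 1.1 pos [0.6088 0.2787 0.1175] yaw -11.94 grip 0.0498 F [-0.8 -0.1 -0.8] j6 [ 0.43  0.64  0.33  1.26 -0.    2.21]
shift [ 0.0023 -0.0034 -0.0025] rot [-0.0022  0.0031 -0.0077]
```

>>> apply_moves --plan '[0.002,-0.003,0.03,0,0,0,0.002,-0.003,0.06,0,0,-0.006,0.002,-0.003,0.06,0,0,-0.006,0.002,-0.003,0.06,0,0,-0.006]'

```text
clock: 1.43
eef_pos: [0.6011, 0.2845, 0.0591]
tool_rot: [0.772, 0.635, -0.003, -0.001]
ft_force: [0.2, 0.6, 0.6]
grip_width: 0.05
```

```bash
python3 g.py .606 .2817 .006 -11.5; python3 - <<'E'
from workcell import optics
import cv2,pickle,numpy as np
c=optics.camera('scene');im=c['pixels'][120:320,300:520,::-1];cv2.imwrite('pics/s1.png',np.clip(cv2.resize(im,None,fx=3,fy=3,interpolation=2)*1.5,0,255).astype('uint8'))
c=optics.camera('top');im=c['pixels'][130:280,120:320,::-1];cv2.imwrite('pics/t1.png',np.clip(cv2.resize(im,None,fx=3,fy=3,interpolation=2)*1.5,0,255).astype('uint8'))
E
```

```text
t 1.43 pos [0.6011 0.2845 0.0591] yaw -11.12 grip 0.05 F [0.2 0.6 0.6] j6 [0.44 0.68 0.24 1.14 0.   2.21]
shift [-0.0016  0.0056  0.0531] rot [-0.0052  0.0037  0.0067]
```

View pics/s1.png

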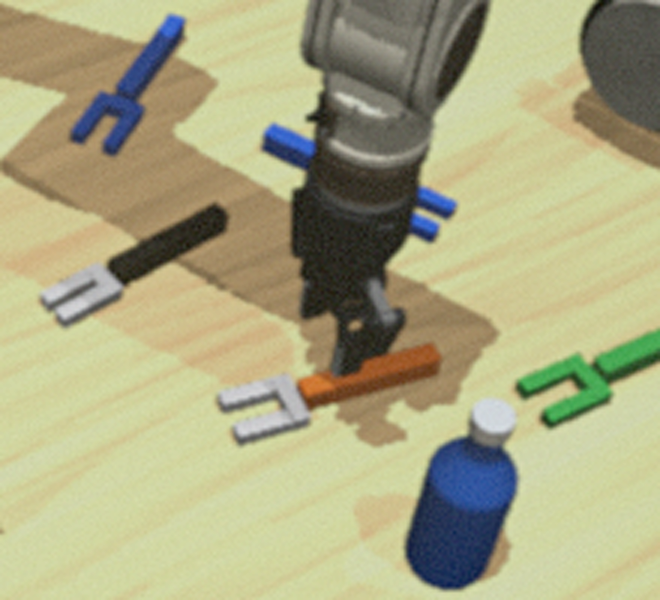

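The scene view shows the fingers over the front part of the orange handle, around (360,370) in the crop. I'll correct the offset, let it settle, then lower.

>>> apply_moves --plan '[-0.0015,0.0045,0.02,0,0,0.006,-0.0015,0.0045,0.02,0,0,0.006,-0.0015,0.0045,0.02,0,0,0.006,-0.0015,0.0045,0.02,0,0,0.006]'

```text
clock: 1.87
eef_pos: [0.6084, 0.2832, 0.0432]
tool_rot: [0.774, 0.633, 0.001, 0.0]
ft_force: [-0.5, 0.2, 0.2]
grip_width: 0.0497
```

```bash
python3 g.py .606 .2817 .006 -11.5
```

```text
t 1.87 pos [0.6084 0.2832 0.0432] yaw -11.5 grip 0.0497 F [-0.5  0.2  0.2] j6 [0.44 0.7  0.23 1.1  0.   2.21]
shift [-0.002  -0.0021  0.0371] rot [ 0.0016 -0.0013  0.0001]
```

```bash
cat > avg.py <<'E'
from workcell import sensors,optics
import numpy as np
from scipy.spatial.transform import Rotation as R
def avg(n=8):
    P=[];Q=[];F=[]
    for i in range(n):
        optics.camera('top');o=sensors.get_obs();P.append(o['eef_pos']);Q.append(o['tool_rot']);F.append(o['ft_force'])
    return np.mean(P,0),np.std(P,0),R.from_quat(Q).mean(),np.mean(F,0),o
E
cat > g.py <<'E'
import sys
from avg import *
# usage g.py x y z yaw_of_tool_y_deg
x,y,z,a=map(float,sys.argv[1:5]);p,sd,q,F,o=avg();a=np.radians(a)
best=None
for s in(0,np.pi):
    ty=np.array([np.cos(a+s),np.sin(a+s),0]);tz=np.array([0,0,-1.]);M=np.c_[np.cross(ty,tz),ty,tz]
    rv=(q.inv()*R.from_matrix(M)).as_rotvec()
    if best is None or np.linalg.norm(rv)<np.linalg.norm(best): best=rv
yy=q.as_matrix()[:,1]
print('t',round(o['clock'],2),'pos',p.round(4),'sd',sd.round(4),'yaw',np.degrees(np.arctan2(yy[1],yy[0])).round(2),'grip',round(o['grip_width'],4),'F',F.round(1),'j',o['joint_pos'].round(2))
print('shift',q.inv().apply(np.array([x,y,z])-p).round(4),'rot',best.round(4))
E
python3 g.py .606 .2817 .006 -11.5
```

```text
t 2.27 pos [0.6082 0.2831 0.0424] sd [0.0002 0.0002 0.0006] yaw -11.51 grip 0.05 F [ 0.   0.3 -0.2] j [0.44 0.7  0.23 1.1  0.   2.21]
shift [-0.0018 -0.002   0.0364] rot [ 0.0012 -0.001  -0.0001]
```

>>> apply_moves --plan '[-0.002,-0.002,0.015,0,0,0,-0.002,-0.002,0.028,0,0,0,-0.002,-0.002,0.036,0,0,0,-0.002,-0.002,0.036,0,0,0,-0.002,-0.002,0.036,0,0,0,-0.002,-0.002,0.036,0,0,0]'

```text
clock: 2.77
eef_pos: [0.6059, 0.2814, 0.0059]
tool_rot: [0.774, 0.633, 0.0, 0.0]
ft_force: [0.5, 0.4, -0.0]
grip_width: 0.0502
```

>>> apply_moves --plan '[0,0,0,0,0,0,0,0,0,0,0,0,0,0,0,0,0,0,0,0,0,0,0,0,0,0,0,0,0,0,0,0,0,0,0,0,0,0,0,0,0,0,0,0,0,0,0,0]' --grip 0

```text
clock: 3.43
eef_pos: [0.6062, 0.2814, 0.0064]
tool_rot: [0.774, 0.633, 0.001, 0.0]
ft_force: [0.1, -0.0, 6.0]
grip_width: 0.0164
```

```bash
python3 g.py .606 .2817 .006 -11.5
```

```text
t 3.83 pos [0.6062 0.2814 0.0064] sd [0. 0. 0.] yaw -11.52 grip 0.0166 F [-0.3  0.   5.4] j [ 0.43  0.73  0.18  1.02 -0.    2.21]
shift [ 0.0002 -0.0002  0.0004] rot [ 0.0016 -0.0011 -0.0003]
```

>>> apply_moves --plan '[0,0,-0.02,0,0,0,0,0,-0.05,0,0,0,0,0,-0.09,0,0,0,0,0,-0.125,0,0,0,0,0,-0.145,0,0,0,0,0,-0.15,0,0,0,0,0,-0.15,0,0,0,0,0,-0.15,0,0,0]'

```text
clock: 4.5
eef_pos: [0.6043, 0.2806, 0.1529]
tool_rot: [0.774, 0.633, -0.002, -0.0]
ft_force: [-0.6, -0.4, -2.9]
grip_width: 0.0165
```

```bash
python3 g.py .5510 -.0676 .156 3.4
```

```text
t 4.9 pos [0.6043 0.2806 0.1528] sd [0.0005 0.0002 0.0009] yaw -11.52 grip 0.0166 F [ 0.1 -0.1 -2.6] j [ 0.43  0.62  0.38  1.34 -0.    2.21]
shift [-0.3519  0.0173 -0.0024] rot [-0.0038  0.0021 -0.2603]
```

>>> apply_moves --plan '[-0.03,0.001,0,0,0,-0.02,-0.065,0.003,0,0,0,-0.05,-0.1,0.005,0,0,0,-0.08,-0.135,0.007,0,0,0,-0.11,-0.17,0.009,0,0,0,-0.14,-0.205,0.01,0,0,0,-0.17,-0.24,0.012,0,0,0,-0.2,-0.275,0.014,0,0,0,-0.23,-0.31,0.016,0,0,0,-0.25,-0.335,0.017,0,0,0,-0.26,-0.352,0.0175,-0.0025,-0.003,0.002,-0.26,-0.352,0.0175,-0.0025,-0.003,0.002,-0.26]'

```text
clock: 5.9
eef_pos: [0.5518, -0.071, 0.1583]
tool_rot: [0.688, 0.726, 0.001, 0.001]
ft_force: [0.5, -0.6, -2.6]
grip_width: 0.0166
```

```bash
python3 g.py .5510 -.0676 .120 3.4;python3 - <<'E'
from workcell import optics
import cv2,pickle,numpy as np
for n,(x,y,w,h) in(('scene',(160,150,200,200)),('top',(340,130,200,160))):
    c=optics.camera(n);pickle.dump(c,open(n+'2.pkl','wb'));im=c['pixels'][y:y+h,x:x+w,::-1];cv2.imwrite(f'pics/{n}2.png',np.clip(cv2.resize(im,None,fx=3 if n=='scene' else 4,fy=3 if n=='scene' else 4,interpolation=2)*1.5,0,255)[:600].astype('uint8'))
E
```

```text
t 6.3 pos [ 0.5524 -0.0669  0.1579] sd [0.0001 0.001  0.0002] yaw 3.39 grip 0.0166 F [-0.1  0.1 -2.5] j [-0.12  0.39  0.02  1.2   0.    1.39]
shift [-0.0007 -0.0016  0.0379] rot [ 0.0035 -0.0019 -0.0002]
```

View pics/scene2.png

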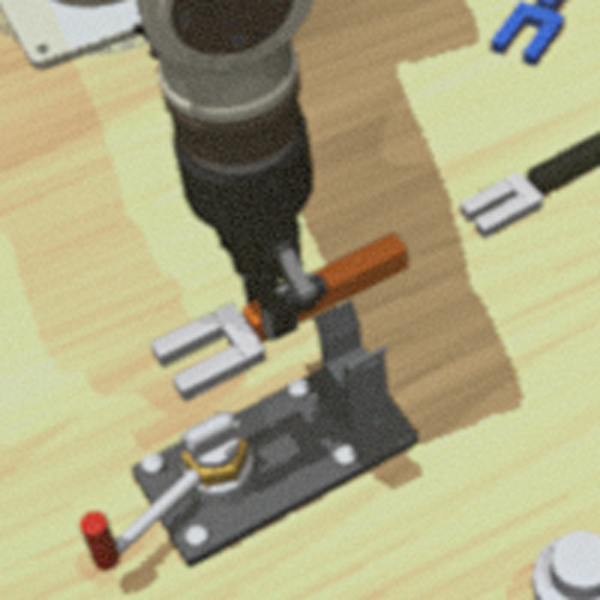

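View pics/top2.png

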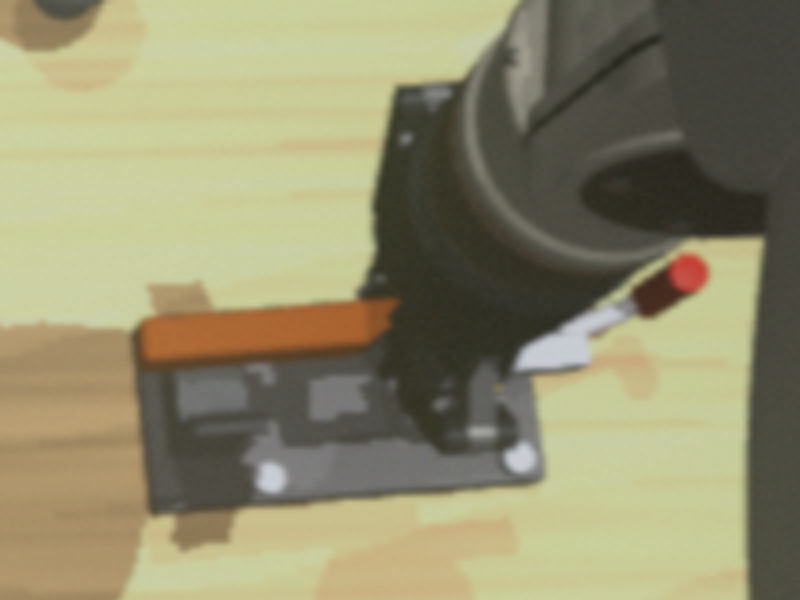

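```bash
python3 - <<'E'
from h import *
T=pickle.load(open('top2.pkl','rb'));S=pickle.load(open('scene2.pkl','rb'))
P=lambda c,x0,y0,f,p,z:1000*plane(c,x0+(p[0]+.5)/f-.5,y0+(p[1]+.5)/f-.5,z)
z=.152
j=[P(S,160,150,3,p,z+.014)[:2] for p in((153,349),(180,387),(232,305),(265,347))]
h=[P(S,160,150,3,p,z+.024)[:2] for p in((390,233),(406,252))]
ht=[P(T,340,130,4,p,z+.024)[:2] for p in((138,322),(146,363),(392,299))]
print(np.round(j,1),np.round(h,1),np.round(ht,1))
for e in(h,ht):
    a=(e[0]+e[1])/2;d=(j[0]+j[1])/2;x=a-d;L=np.linalg.norm(x);print(L,np.degrees(np.arctan2(x[1],x[0])),d+x/L*22,a-x/L*150)
d=ht[2]-ht[0];print(np.degrees(np.arctan2(-d[1],-d[0])))
E
```

```text
[[ 541.3 -142.4]
 [ 576.1 -139.1]
 [ 534.4  -85.6]
 [ 574.7  -81.3]] [[539.5  25.8]
 [558.7  27.4]] [[552.5  30.6]
 [536.7  28.3]
 [559.2 -65.6]]
167.6527266949562 93.29275710052805 [ 557.44105291 -118.7968335 ] [ 557.69075083 -123.13692983]
170.79883095145104 94.73695233441076 [ 556.88789725 -118.83565803] [ 556.98709131 -120.03272428]
94.00287864858049
```

```bash
python3 g.py .5516 -.0685 .098 3.4
```

```text
t 6.8 pos [ 0.5524 -0.067   0.1578] sd [0.     0.0002 0.    ] yaw 3.41 grip 0.0166 F [-0.   0.1 -2.4] j [-0.12  0.39  0.02  1.2   0.    1.39]
shift [-0.0015 -0.001   0.0598] rot [ 0.0032 -0.0016  0.0001]
```

>>> apply_moves --plan '[-0.0015,-0.001,0.015,0.003,-0.0015,0,-0.0015,-0.001,0.03,0.003,-0.0015,0,-0.0015,-0.001,0.042,0.003,-0.0015,0,-0.0015,-0.001,0.052,0.003,-0.0015,0,-0.0015,-0.001,0.06,0.003,-0.0015,0,-0.0015,-0.001,0.06,0.003,-0.0015,0,-0.0015,-0.001,0.06,0.003,-0.0015,0]'

```text
clock: 7.38
eef_pos: [0.5514, -0.0687, 0.0976]
tool_rot: [0.686, 0.728, -0.0, -0.0]
ft_force: [0.2, 0.1, -2.9]
grip_width: 0.0167
```

```bash
python3 g.py .5516 -.0685 .068 3.4;python3 - <<'E'
from workcell import optics
import cv2,pickle,numpy as np
c=optics.camera('scene');pickle.dump(c,open('scene3.pkl','wb'));im=c['pixels'][230:345,180:320,::-1];cv2.imwrite('pics/scene3.png',np.clip(cv2.resize(im,None,fx=5,fy=5,interpolation=2)*1.6,0,255).astype('uint8'))
E
```

```text
t 7.78 pos [ 0.5522 -0.0688  0.0985] sd [0.0002 0.     0.0002] yaw 3.38 grip 0.0167 F [-0.   0.5 -2.4] j [-0.12  0.44 -0.07  1.06  0.    1.39]
shift [ 0.0003 -0.0006  0.0305] rot [ 0.0016  0.0002 -0.0003]
```

View pics/scene3.png

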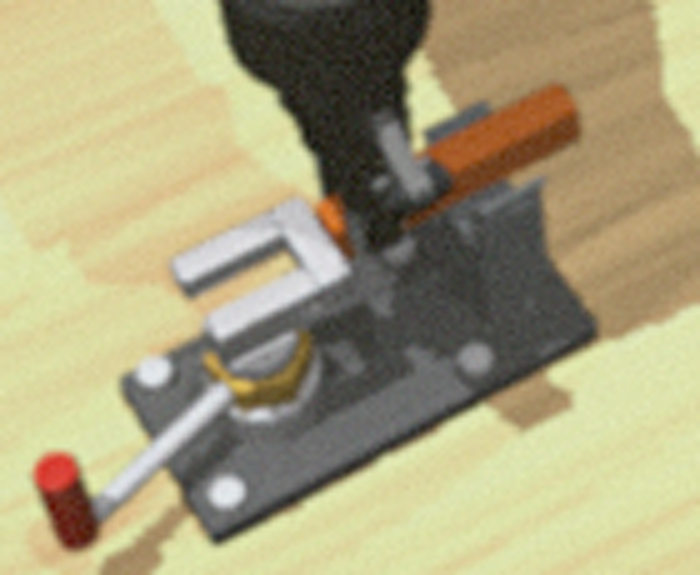

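```bash
python3 - <<'E'
from h import *
S=pickle.load(open('scene3.pkl','rb'));S0=pickle.load(open('scene0.pkl','rb'))
im=np.clip(cv2.resize(S0['pixels'][265:325,200:260,::-1],None,fx=10,fy=10,interpolation=2)*1.6,0,255).astype('uint8');cv2.imwrite('pics/tang.png',im)
P=lambda c,x0,y0,f,p,z:1000*plane(c,x0+(p[0]+.5)/f-.5,y0+(p[1]+.5)/f-.5,z)
z=.0922
for p in((173,262),(190,280),(206,320),(213,340),(283,245),(302,270),(290,198),(350,268)):
    print(p,P(S,180,230,5,p,z+.014).round(1)[:2])
E
```

```text
(173, 262) [ 536.  -143.3]
(190, 280) [ 547.2 -140.8]
(206, 320) [ 567.3 -142.7]
(213, 340) [ 577.1 -144. ]
(283, 245) [ 550.2 -102.6]
(302, 270) [ 564.7 -101. ]
(290, 198) [530.8 -90.9]
(350, 268) [573.2 -84.3]
```

View pics/tang.png

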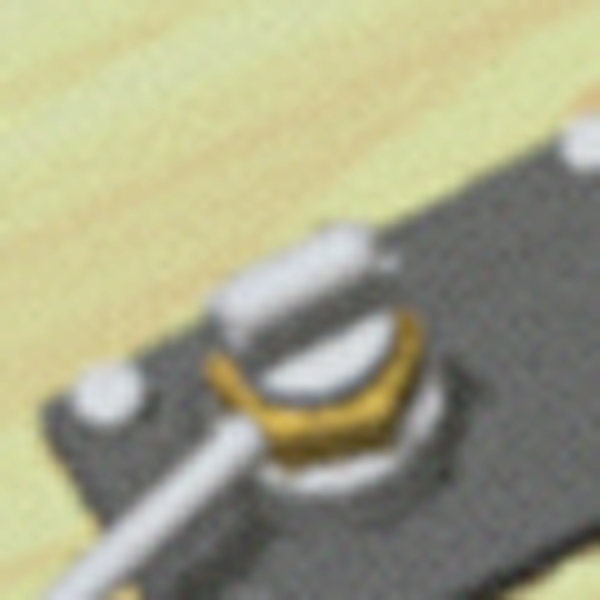

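>>> apply_moves --plan '[0,-0.0005,0.003,0,0,0,0,-0.0005,0.006,0,0,0,0,-0.0005,0.009,0,0,0,0,-0.0005,0.012,0,0,0,0,-0.0005,0.012,0,0,0,0,-0.0005,0.012,0,0,0]'

```text
clock: 8.33
eef_pos: [0.5508, -0.0687, 0.0853]
tool_rot: [0.686, 0.728, -0.0, -0.0]
ft_force: [0.3, 1.4, -2.2]
grip_width: 0.0166
```

```bash
python3 g.py .5516 -.0685 .068 3.4
```

```text
t 8.73 pos [ 0.5512 -0.0688  0.0859] sd [0.0001 0.     0.0001] yaw 3.38 grip 0.0164 F [ 0.3 -0.2 -2.4] j [-0.12  0.45 -0.09  1.03  0.    1.39]
shift [0.0002 0.0004 0.0179] rot [ 0.0004 -0.0001 -0.0003]
```

No vertical contact force with the underside about 4 mm below the tang's top, so the slot is over the tang. Lowering further.

>>> apply_moves --plan '[0,0,0.003,0,0,0,0,0,0.006,0,0,0,0,0,0.009,0,0,0,0,0,0.012,0,0,0,0,0,0.015,0,0,0,0,0,0.0155,0,0,0,0,0,0.0155,0,0,0]'

```text
clock: 9.32
eef_pos: [0.5507, -0.0687, 0.0698]
tool_rot: [0.686, 0.728, -0.0, -0.0]
ft_force: [0.4, 0.0, -3.1]
grip_width: 0.0163
```

```bash
python3 g.py .5516 -.0685 .068 3.4;python3 - <<'E'
from workcell import optics
import cv2,pickle,numpy as np
c=optics.camera('scene');pickle.dump(c,open('scene4.pkl','wb'));im=c['pixels'][230:345,180:320,::-1];cv2.imwrite('pics/scene4.png',np.clip(cv2.resize(im,None,fx=5,fy=5,interpolation=2)*1.6,0,255).astype('uint8'))
E
```

```text
t 9.72 pos [ 0.5512 -0.0688  0.0704] sd [0.0001 0.     0.0001] yaw 3.38 grip 0.0168 F [-0.2 -0.2 -2.6] j [-0.12  0.47 -0.11  1.    0.    1.39]
shift [0.0002 0.0004 0.0024] rot [ 0.0005 -0.     -0.0004]
```

View pics/scene4.png

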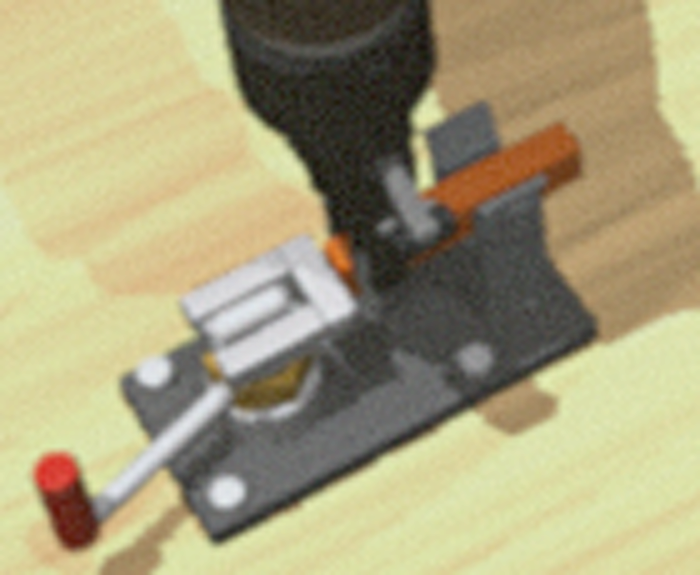

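The scene view shows the tang standing in the slot, around (250,310) in the crop, and the handle inside the fork. I'll lower the last 2 mm and release.

>>> apply_moves --plan '[0,0,0.001,0,0,0,0,0,0.002,0,0,0,0,0,0.002,0,0,0,0,0,0.002,0,0,0]'

```text
clock: 10.1
eef_pos: [0.5512, -0.0687, 0.0683]
tool_rot: [0.686, 0.728, 0.0, 0.0]
ft_force: [0.6, -0.2, -1.1]
grip_width: 0.0164
```

>>> apply_moves --plan '[0,0,0,0,0,0,0,0,0,0,0,0,0,0,0,0,0,0,0,0,0,0,0,0,0,0,0,0,0,0,0,0,0,0,0,0]' --grip 0.045

```text
clock: 10.6
eef_pos: [0.5512, -0.0688, 0.0684]
tool_rot: [0.686, 0.728, 0.0, 0.0]
ft_force: [0.9, -0.3, -0.8]
grip_width: 0.0449
```

>>> apply_moves --plan '[0,0,-0.02,0,0,0,0,0,-0.05,0,0,0,0,0,-0.085,0,0,0,0,0,-0.115,0,0,0,0,0,-0.13,0,0,0,0,0,-0.13,0,0,0,0,0,-0.13,0,0,0]'

```text
clock: 11.18
eef_pos: [0.5517, -0.0688, 0.1991]
tool_rot: [0.686, 0.728, 0.001, 0.001]
ft_force: [-0.1, -0.7, -0.4]
grip_width: 0.0452
```

```bash
python3 g.py .640 -.24 .20 90;python3 - <<'E'
from workcell import optics
import cv2,pickle,numpy as np
for n,(x,y,w,h) in(('scene',(180,230,140,115)),('top',(365,170,170,100))):
    c=optics.camera(n);pickle.dump(c,open(n+'5.pkl','wb'));im=c['pixels'][y:y+h,x:x+w,::-1];cv2.imwrite(f'pics/{n}5.png',np.clip(cv2.resize(im,None,fx=4.5,fy=4.5,interpolation=2)*1.6,0,255).astype('uint8'))
E
```

```text
t 11.58 pos [ 0.5503 -0.0687  0.1968] sd [0.0003 0.     0.0004] yaw 3.38 grip 0.0448 F [0.3 0.2 0.1] j [-0.12  0.37  0.09  1.3   0.    1.39]
shift [-0.1763  0.0795 -0.0034] rot [-1.5000e-03 -2.3000e-03 -1.5118e+00]
```

View pics/scene5.png

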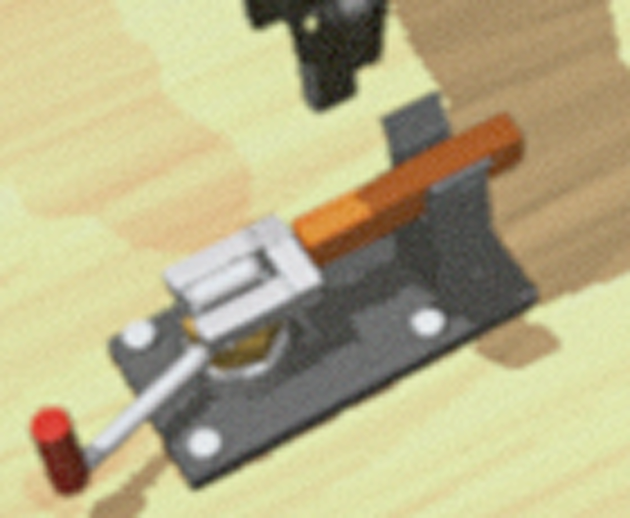

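View pics/top5.png

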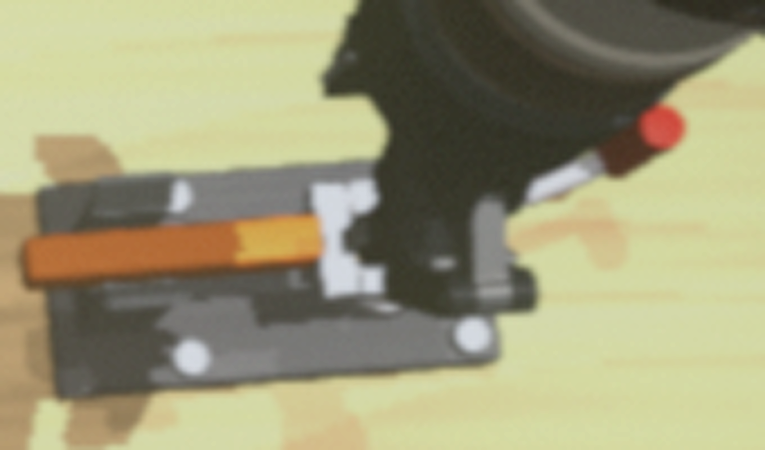

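The spanner is seated and released: handle in the fork, tang visible in the slot. Next is the lever. I'll straddle the knob loosely with the fingers along the tangent and sweep an arc.

```bash
python3 - <<'E'
from h import *
T=pickle.load(open('top5.pkl','rb'));S=pickle.load(open('scene5.pkl','rb'))
px=lambda x0,y0,f,p:(x0+(p[0]+.5)/f-.5,y0+(p[1]+.5)/f-.5)
print(tri(T,px(365,170,4.5,(662,128)),S,px(180,230,4.5,(51,425))))
E
python3 g.py .5905 -.2167 .13 21.3
```

```text
(array([ 0.5899929 , -0.21699717,  0.08868619]), np.float64(0.0013962658833231495))
t 12.08 pos [ 0.5511 -0.0688  0.1982] sd [0.     0.     0.0001] yaw 3.38 grip 0.045 F [0.1 0.3 0.4] j [-0.12  0.37  0.09  1.3   0.    1.39]
shift [-0.15    0.0306  0.0682] rot [ 2.000e-04 -1.000e-04 -3.128e-01]
```

>>> apply_moves --plan '[-0.03,0.006,0,0,0,-0.06,-0.06,0.012,0,0,0,-0.12,-0.09,0.018,0.01,0,0,-0.19,-0.12,0.024,0.03,0,0,-0.25,-0.14,0.03,0.05,0,0,-0.31,-0.15,0.0305,0.068,0,0,-0.313,-0.15,0.0305,0.068,0,0,-0.313,-0.15,0.0305,0.068,0,0,-0.313]' --grip 0.034

```text
clock: 12.75
eef_pos: [0.5892, -0.2166, 0.129]
tool_rot: [0.565, 0.825, -0.0, -0.002]
ft_force: [-0.4, -0.8, 0.7]
grip_width: 0.034
```

```bash
python3 g.py .5903 -.2168 .057 21.3;python3 - <<'E'
from workcell import optics
import cv2,pickle,numpy as np
for n,(x,y,w,h) in(('scene',(160,240,140,115)),('top',(385,150,170,100))):
    c=optics.camera(n);pickle.dump(c,open(n+'6.pkl','wb'));im=c['pixels'][y:y+h,x:x+w,::-1];cv2.imwrite(f'pics/{n}6.png',np.clip(cv2.resize(im,None,fx=4.5,fy=4.5,interpolation=2)*1.6,0,255).astype('uint8'))
E
```

```text
t 13.15 pos [ 0.591  -0.216   0.1317] sd [0.0004 0.0001 0.0005] yaw 21.37 grip 0.0341 F [0.  0.1 0.3] j [-0.35  0.55  0.2   1.22  0.    0.85]
shift [-0.0004 -0.0011  0.0747] rot [0.0018 0.0011 0.0012]
```

View pics/scene6.png

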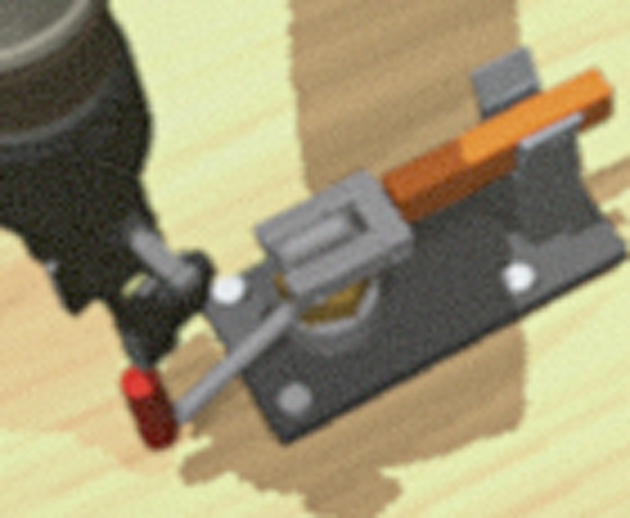

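The fingers are directly above the red knob at (138,382) in the crop. Descending around it.

>>> apply_moves --plan '[-0.0005,-0.001,0.015,0,0,0,-0.0005,-0.001,0.03,0,0,0,-0.0005,-0.001,0.038,0,0,0,-0.0005,-0.001,0.044,0,0,0,-0.0005,-0.001,0.05,0,0,0,-0.0005,-0.001,0.05,0,0,0]'

```text
clock: 13.75
eef_pos: [0.589, -0.2172, 0.0791]
tool_rot: [0.564, 0.826, -0.0, -0.001]
ft_force: [-0.7, 0.7, 0.6]
grip_width: 0.0338
```

```bash
python3 g.py .5903 -.2168 .057 21.3;python3 - <<'E'
from workcell import optics
import cv2,pickle,numpy as np
for n,(x,y,w,h) in(('scene',(160,240,140,115)),('top',(385,150,170,100))):
    c=optics.camera(n);im=c['pixels'][y:y+h,x:x+w,::-1];cv2.imwrite(f'pics/{n}7.png',np.clip(cv2.resize(im,None,fx=4.5,fy=4.5,interpolation=2)*1.6,0,255).astype('uint8'))
E
```

```text
t 14.15 pos [ 0.59   -0.2176  0.0808] sd [0.0002 0.0001 0.0004] yaw 21.32 grip 0.034 F [-0.2  0.   0.1] j [-0.35  0.59  0.13  1.11  0.    0.85]
shift [0.0007 0.0006 0.0238] rot [0.0009 0.0005 0.0003]
```

View pics/scene7.png

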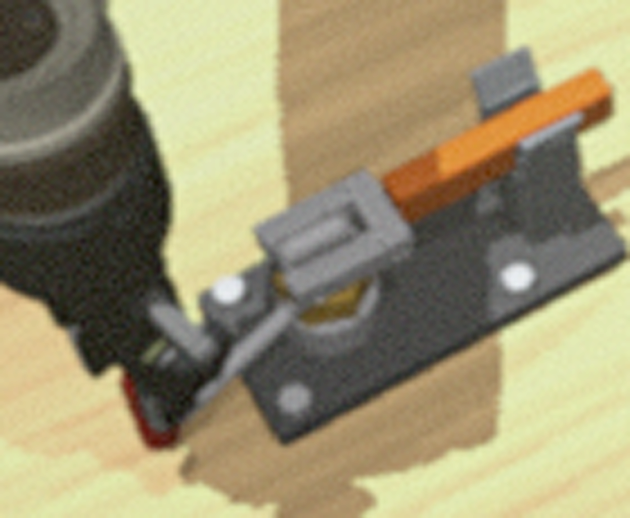

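>>> apply_moves --plan '[0.0005,0.0005,0.007,0,0,0,0.0005,0.0005,0.014,0,0,0,0.0005,0.0005,0.022,0,0,0,0.0005,0.0005,0.022,0,0,0,0.0005,0.0005,0.022,0,0,0]'

```text
clock: 14.67
eef_pos: [0.589, -0.2165, 0.0569]
tool_rot: [0.564, 0.826, -0.0, -0.001]
ft_force: [-1.3, 0.8, 0.1]
grip_width: 0.034
```

```bash
cat > arc.py <<'E'
# arc rows: from current settled pose, sweep about screw axis c to total world angle (deg) list
import sys
from avg import *
c=np.array([.5548,-.1235]);step=float(sys.argv[1]);n=int(sys.argv[2]);r=float(sys.argv[3]);zt=float(sys.argv[4])
p,sd,q,F,o=avg(6);v=p[:2]-c;th=np.arctan2(v[1],v[0]);yy=q.as_matrix()[:,1];yaw=np.degrees(np.arctan2(yy[1],yy[0]))
print('t',round(o['clock'],2),'pos',p.round(4),'r',np.linalg.norm(v).round(4),'th',np.degrees(th).round(2),'yaw',yaw.round(2),'F',F.round(1),'grip',round(o['grip_width'],4),'j',o['joint_pos'].round(2))
for i in range(1,n+1):
    t=th-np.radians(step*i);w=np.array([c[0]+r*np.cos(t),c[1]+r*np.sin(t),zt])
    s=q.inv().apply(w-p);dyaw=(np.degrees(t)+90)-yaw; dyaw=(dyaw+90)%180-90
    print(s.round(4).tolist(),round(-np.radians(dyaw),3))
E
python3 arc.py 2 12 .100 .058
```

```text
t 14.97 pos [ 0.59   -0.2169  0.0583] r 0.0998 th -69.33 yaw 21.31 F [ 0.1 -0.1  0.5] grip 0.0341 j [-0.35  0.61  0.1   1.07  0.    0.85]
[-0.0001, -0.0035, 0.0003] 0.046
[0.0002, -0.007, 0.0003] 0.081
[0.0005, -0.0104, 0.0003] 0.116
[0.001, -0.0139, 0.0003] 0.151
[0.0016, -0.0173, 0.0003] 0.186
[0.0023, -0.0208, 0.0003] 0.221
[0.0031, -0.0242, 0.0003] 0.256
[0.004, -0.0275, 0.0003] 0.29
[0.0051, -0.0308, 0.0003] 0.325
[0.0063, -0.0341, 0.0003] 0.36
[0.0075, -0.0374, 0.0003] 0.395
[0.0089, -0.0406, 0.0003] 0.43
```

>>> apply_moves --plan '[0,-0.0035,0,0,0,0.046,0.0002,-0.007,0,0,0,0.081,0.0005,-0.0104,0,0,0,0.116,0.001,-0.0139,0,0,0,0.151,0.0016,-0.0173,0,0,0,0.186,0.0023,-0.0208,0,0,0,0.221,0.0031,-0.0242,0,0,0,0.256,0.004,-0.0275,0,0,0,0.29,0.0051,-0.0308,0,0,0,0.325,0.0063,-0.0341,0,0,0,0.36,0.0075,-0.0374,0,0,0,0.395,0.009,-0.0406,0,0,0,0.43]'

```text
clock: 15.97
eef_pos: [0.5513, -0.2231, 0.0587]
tool_rot: [0.728, 0.686, 0.002, 0.002]
ft_force: [5.4, 0.9, -4.2]
grip_width: 0.034
```

```bash
python3 arc.py 2 12 .100 .058;python3 - <<'E'
from workcell import optics
import cv2,pickle,numpy as np
for n,(x,y,w,h) in(('scene',(140,220,160,125)),):
    c=optics.camera(n);im=c['pixels'][y:y+h,x:x+w,::-1];cv2.imwrite(f'pics/{n}8.png',np.clip(cv2.resize(im,None,fx=4.5,fy=4.5,interpolation=2)*1.6,0,255).astype('uint8'))
E
```

```text
t 16.27 pos [ 0.5505 -0.2232  0.0587] r 0.0998 th -92.44 yaw -3.31 F [ 5.4  0.4 -3.4] grip 0.0339 j [-0.39  0.54 -0.01  1.01  0.    1.24]
[-0.0002, -0.0035, 0.0007] 0.02
[-0.0001, -0.007, 0.0007] 0.055
[0.0002, -0.0105, 0.0007] 0.09
[0.0006, -0.0139, 0.0007] 0.125
[0.0011, -0.0174, 0.0007] 0.159
[0.0017, -0.0208, 0.0007] 0.194
[0.0024, -0.0242, 0.0006] 0.229
[0.0033, -0.0276, 0.0006] 0.264
[0.0042, -0.031, 0.0006] 0.299
[0.0053, -0.0343, 0.0006] 0.334
[0.0065, -0.0376, 0.0006] 0.369
[0.0078, -0.0408, 0.0006] 0.404
```

View pics/scene8.png

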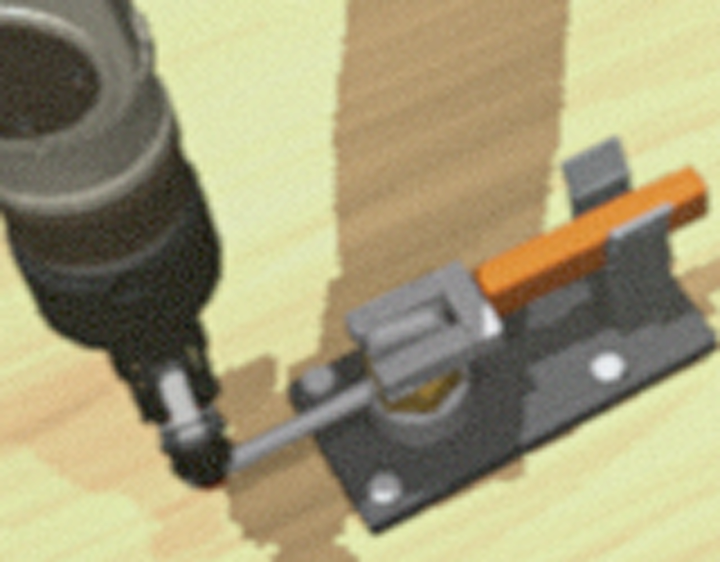

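The lever follows at about 5.4 N, and the screw has taken up its slack against the spanner. Continuing.

>>> apply_moves --plan '[0,-0.0035,0,0,0,0.02,0,-0.007,0,0,0,0.055,0.0002,-0.0105,0,0,0,0.09,0.0006,-0.0139,0,0,0,0.125,0.0011,-0.0174,0,0,0,0.159,0.0017,-0.0208,0,0,0,0.194,0.0024,-0.0242,0,0,0,0.229,0.0033,-0.0276,0,0,0,0.264,0.0042,-0.031,0,0,0,0.299,0.0053,-0.0343,0,0,0,0.334,0.0065,-0.0376,0,0,0,0.369,0.0078,-0.041,0,0,0,0.404]'

```text
clock: 17.32
eef_pos: [0.5106, -0.2134, 0.0589]
tool_rot: [0.85, 0.526, 0.002, 0.002]
ft_force: [5.9, -0.5, -3.2]
grip_width: 0.0339
```

```bash
python3 arc.py 2 12 .100 .058;python3 - <<'E'
from workcell import optics
import cv2,pickle,numpy as np
for n,(x,y,w,h) in(('scene',(140,220,160,125)),):
    c=optics.camera(n);im=c['pixels'][y:y+h,x:x+w,::-1];cv2.imwrite(f'pics/{n}9.png',np.clip(cv2.resize(im,None,fx=4.5,fy=4.5,interpolation=2)*1.6,0,255).astype('uint8'))
E
```

```text
t 17.62 pos [ 0.5098 -0.2133  0.0589] r 0.1004 th -116.64 yaw -26.45 F [ 4.8  0.3 -2. ] grip 0.0339 j [-0.4   0.47 -0.13  0.96  0.    1.64]
[0.0005, -0.0035, 0.0009] 0.038
[0.0007, -0.007, 0.0009] 0.073
[0.001, -0.0105, 0.0009] 0.108
[0.0014, -0.0139, 0.0009] 0.143
[0.002, -0.0174, 0.0009] 0.178
[0.0027, -0.0208, 0.0009] 0.213
[0.0035, -0.0242, 0.0009] 0.248
[0.0044, -0.0276, 0.0009] 0.283
[0.0054, -0.0309, 0.0009] 0.317
[0.0066, -0.0342, 0.0009] 0.352
[0.0078, -0.0374, 0.0008] 0.387
[0.0092, -0.0406, 0.0008] 0.422
```

View pics/scene9.png

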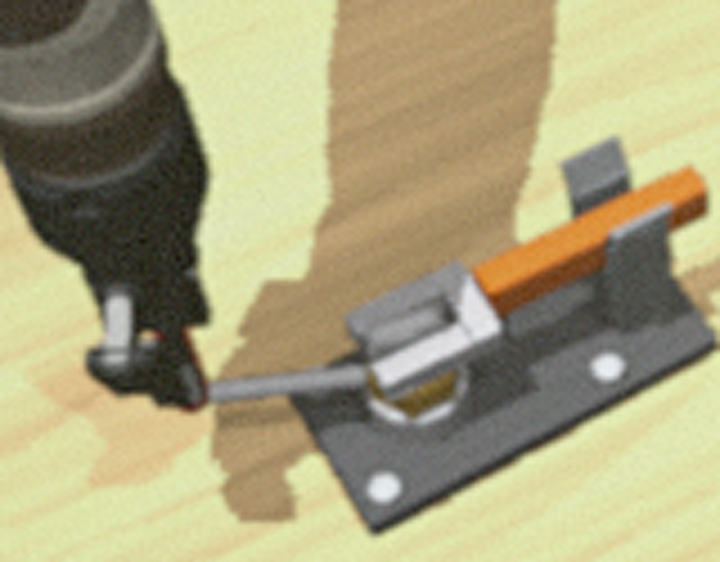

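>>> apply_moves --plan '[0.0003,-0.0035,0,0,0,0.038,0.0006,-0.007,0,0,0,0.073,0.001,-0.0105,0,0,0,0.108,0.0014,-0.0139,0,0,0,0.143,0.002,-0.0174,0,0,0,0.178,0.0027,-0.0208,0,0,0,0.213,0.0035,-0.0242,0,0,0,0.248]'

```text
clock: 18.25
eef_pos: [0.4899, -0.2, 0.059]
tool_rot: [0.909, 0.417, 0.001, 0.002]
ft_force: [6.7, -1.4, -2.3]
grip_width: 0.0339
```

```bash
python3 arc.py 1.5 8 .100 .058
```

```text
t 18.55 pos [ 0.4893 -0.1996  0.0589] r 0.1004 th -130.72 yaw -40.69 F [ 4.4 -0.5 -0.4] grip 0.0341 j [-0.39  0.43 -0.2   0.94  0.    1.89]
[0.0005, -0.0026, 0.0009] 0.027
[0.0006, -0.0052, 0.0009] 0.053
[0.0008, -0.0078, 0.0009] 0.079
[0.001, -0.0105, 0.0009] 0.105
[0.0013, -0.0131, 0.0009] 0.132
[0.0017, -0.0156, 0.0009] 0.158
[0.0021, -0.0182, 0.0009] 0.184
[0.0026, -0.0208, 0.0009] 0.21
```

Still no stop. Continuing with smaller moves.

>>> apply_moves --plan '[0.0003,-0.0026,0,0,0,0.027,0.0005,-0.0052,0,0,0,0.053,0.0007,-0.0078,0,0,0,0.079,0.001,-0.0105,0,0,0,0.105]'

```text
clock: 18.88
eef_pos: [0.4821, -0.1927, 0.0589]
tool_rot: [0.93, 0.368, 0.001, 0.001]
ft_force: [6.1, -2.4, -1.0]
grip_width: 0.0339
```

```bash
python3 arc.py 1.5 6 .100 .058
```

```text
t 19.18 pos [ 0.4817 -0.1924  0.0589] r 0.1004 th -136.68 yaw -46.73 F [ 4.8 -2.2  0.1] grip 0.034 j [-0.38  0.42 -0.23  0.93 -0.    2.01]
[0.0004, -0.0026, 0.0009] 0.025
[0.0005, -0.0052, 0.0009] 0.052
[0.0007, -0.0078, 0.0009] 0.078
[0.001, -0.0105, 0.0009] 0.104
[0.0013, -0.0131, 0.0009] 0.13
[0.0016, -0.0156, 0.0008] 0.156
```

>>> apply_moves --plan '[0.0003,-0.0026,0,0,0,0.025,0.0005,-0.0052,0,0,0,0.052,0.0007,-0.0078,0,0,0,0.078,0.001,-0.0105,0,0,0,0.104]'

```text
clock: 19.52
eef_pos: [0.48, -0.1885, 0.0592]
tool_rot: [0.948, 0.319, 0.003, 0.007]
ft_force: [19.1, -17.5, -15.9]
grip_width: 0.0338
```

```bash
python3 arc.py 1.5 6 .100 .058;python3 - <<'E'
from workcell import optics
import cv2,pickle,numpy as np
for n,(x,y,w,h) in(('scene',(140,220,160,125)),):
    c=optics.camera(n);im=c['pixels'][y:y+h,x:x+w,::-1];cv2.imwrite(f'pics/{n}10.png',np.clip(cv2.resize(im,None,fx=4.5,fy=4.5,interpolation=2)*1.6,0,255).astype('uint8'))
E
```

```text
t 19.82 pos [ 0.48   -0.1885  0.0591] r 0.0991 th -139.0 yaw -52.79 F [ 15.7 -14.7 -12.8] grip 0.034 j [-0.37  0.4  -0.25  0.91 -0.01  2.12]
[-0.001, -0.0026, 0.0011] -0.04
[-0.0011, -0.0052, 0.001] -0.014
[-0.0011, -0.0078, 0.001] 0.012
[-0.001, -0.0104, 0.001] 0.039
[-0.0009, -0.013, 0.0009] 0.065
[-0.0007, -0.0156, 0.0009] 0.091
```

View pics/scene10.png

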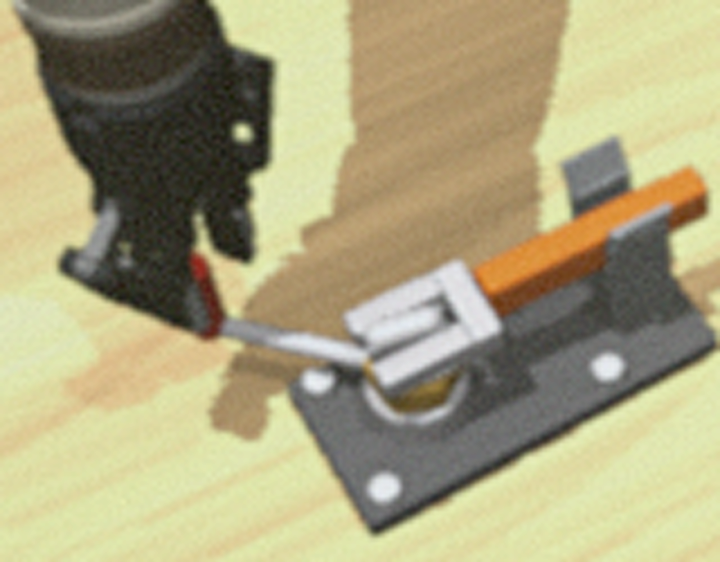

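The force jumped to about 21 N and the lever held, so it has hit the stop. I'll centre the cage to clear the knob, then rise.

>>> apply_moves --plan '[0,0.004,0,0,0,0,0,0.009,0,0,0,0,0,0.009,0,0,0,0,0,0.009,0,0,0,0]'

```text
clock: 20.2
eef_pos: [0.4811, -0.1919, 0.0586]
tool_rot: [0.947, 0.32, 0.001, 0.002]
ft_force: [7.2, -5.0, -1.1]
grip_width: 0.0337
```

```bash
python3 arc.py 1.5 1 .100 .058
```

```text
t 20.5 pos [ 0.4811 -0.1918  0.0586] r 0.1005 th -137.18 yaw -52.69 F [ 6.6 -4.6 -2.1] grip 0.0341 j [-0.38  0.41 -0.23  0.92 -0.    2.11]
[0.0003, -0.0027, 0.0006] -0.07
```

>>> apply_moves --plan '[0,0.004,0,0,0,0,0,0.009,0,0,0,0,0,0.009,0,0,0,0,0,0.009,0,0,0,0]'

```text
clock: 20.83
eef_pos: [0.4841, -0.1972, 0.0576]
tool_rot: [0.947, 0.32, -0.001, -0.001]
ft_force: [-0.1, 0.9, 0.3]
grip_width: 0.0341
```

```bash
python3 arc.py 1.5 1 .100 .058
```

```text
t 21.13 pos [ 0.4847 -0.1972  0.058 ] r 0.1017 th -133.57 yaw -52.65 F [-0.3 -0.1 -0.1] grip 0.034 j [-0.39  0.43 -0.21  0.93  0.    2.1 ]
[0.0013, -0.0029, -0.0] -0.132
```

Contact is released, with force near zero. Rising and moving clear.

>>> apply_moves --plan '[0,0,-0.02,0,0,0,0,0,-0.05,0,0,0,0,0,-0.085,0,0,0,0,0,-0.12,0,0,0,0,0,-0.15,0,0,0,0.03,0.0,-0.16,0,0,0,0.06,0,-0.16,0,0,0,0.06,0,-0.16,0,0,0]'

```text
clock: 21.8
eef_pos: [0.537, -0.1589, 0.2197]
tool_rot: [0.947, 0.322, 0.003, 0.001]
ft_force: [-0.9, -0.2, -0.9]
grip_width: 0.034
```

```bash
python3 g.py .36 -.32 .22 -52;
```

```text
t 22.2 pos [ 0.5326 -0.1611  0.2179] sd [0.0009 0.0006 0.0003] yaw -52.64 grip 0.0341 F [-0.1 -0.2 -0.2] j [-0.29  0.36  0.13  1.35  0.    2.2 ]
shift [-0.2336  0.0216 -0.002 ] rot [-0.0007  0.0006 -0.0112]
```

>>> apply_moves --plan '[-0.03,0.003,0,0,0,0,-0.065,0.006,0,0,0,0,-0.1,0.009,0,0,0,0,-0.135,0.012,0,0,0,0,-0.17,0.015,0,0,0,0,-0.2,0.018,0,0,0,0,-0.225,0.021,0,0,0,0,-0.23,0.021,0,0,0,0,-0.23,0.021,0,0,0,0]'

```text
clock: 22.95
eef_pos: [0.3614, -0.3185, 0.2184]
tool_rot: [0.948, 0.318, 0.0, -0.0]
ft_force: [-0.8, 0.3, 0.2]
grip_width: 0.0339
```

```bash
python3 - <<'E'
from workcell import optics
import cv2,pickle,numpy as np
for n,(x,y,w,h) in(('scene',(140,220,160,125)),('top',(365,150,170,125))):
    c=optics.camera(n);pickle.dump(c,open(n+'11.pkl','wb'));im=c['pixels'][y:y+h,x:x+w,::-1];cv2.imwrite(f'pics/{n}11.png',np.clip(cv2.resize(im,None,fx=4.5,fy=4.5,interpolation=2)*1.6,0,255).astype('uint8'))
E
```

```text
(no output)
```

View pics/scene11.png

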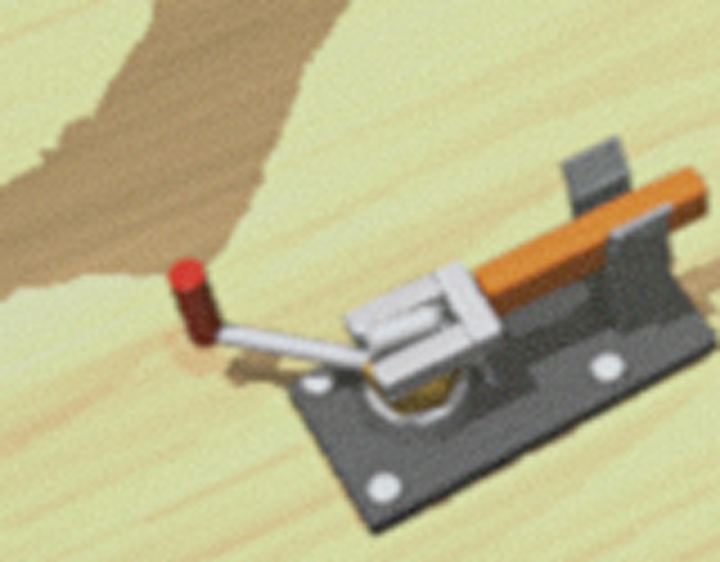

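View pics/top11.png

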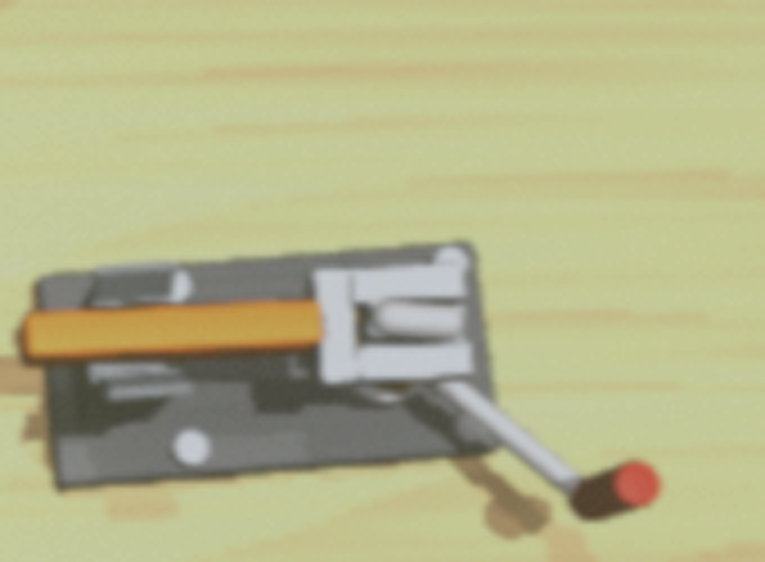

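```bash
python3 - <<'E'
from h import *
T=pickle.load(open('top11.pkl','rb'));S=pickle.load(open('scene11.pkl','rb'))
px=lambda x0,y0,p,f=4.5:(x0+(p[0]+.5)/f-.5,y0+(p[1]+.5)/f-.5)
k,e=tri(T,px(365,150,(638,484)),S,px(140,220,(187,273)));v=k[:2]-[.5548,-.1235];print(k,e,np.linalg.norm(v),np.degrees(np.arctan2(v[1],v[0])))
P=lambda p,z:1000*plane(T,*px(365,150,p),z)[:2]
j=[P(p,.076) for p in((463,265),(472,374),(315,270),(324,382))];h=[P(p,.086) for p in((24,312),(30,357))]
d=(j[0]+j[1])/2;a=(h[0]+h[1])/2;x=a-d;L=np.linalg.norm(x);print(L,np.degrees(np.arctan2(x[1],x[0])),d+x/L*22,a-x/L*150)
t=[P(p,.083) for p in((380,317),(462,321))];x=t[0]-t[1];print('tang',np.linalg.norm(x),np.degrees(np.arctan2(x[1],x[0])))
E
```

```text
[ 0.48782453 -0.19778988  0.09071369] 0.0015215879775763886 0.10002349664341754 -132.03599336902482
170.8538461615778 91.4090276218282 [ 554.17430002 -122.60942133] [ 554.20248359 -123.7552286 ]
tang 31.272406289165446 85.84056672258511
```

```bash
python3 -c "
from workcell import bot,sensors
o=sensors.get_obs();print(o['clock'],o['ft_force'])
print(bot.job_done())"
```

```text
23.05 [-0.08653445  0.44950755 -0.01259188]
the job is handed in; nothing more can be done
None
```

I laid the orange spanner over the screw's flats with its handle in the fork and let go. Then I swung the red knob clockwise until the lever stopped, moved the arm clear, and handed the job in at 23 s.

**Spanner:** In the last pictures its slot middle is within about 2 mm of the screw axis and it lies about 2° off the jack's x axis. The tang shows in the slot and the handle is in the fork.

**Locknut:** The lever moved at 4–7 N, then stopped dead at about 21 N. The knob turned about 1.10 rad (63°) in all, of which about 0.13 rad was the screw's slack. The nut therefore turned about 0.97 rad relative to the screw. I could not read its absolute angle; that it is tight (1.25 rad) rests on the hard stop.

**Screw:** It turned about 0.13 rad, within the 0.17 rad slack and the 0.35 rad limit.

**Robot:** The arm was away from everything, with wrist force near zero. I did not re-measure the black-handled spanner, holder or bottle at the end, but the arm never worked close to them.

The two cameras disagreed by about 2 mm in x, so I used their average.

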